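Sort a mixed donation pile into stock

TASK

A mixed donation has been left piled up on the sorting bench: put it away by kind. Set the small can squarely on top of the small can already in stock and the oblong tin squarely on top of its fellow, lined up with it; lay the large carton flat in the middle of the empty tray, along it, and the small carton lengthwise on the middle of the large one. Do not shift the stocked can and tin or tip anything over, and leave the big can, the scoop and the tape roll alone.

Things in the scene. Friction and masses are not known exactly. Their poses are not given: they have to be found in the camera images.
- can: the loose small round can, on top of the pile at the start: steel with a plain paper label, 53 mm across, 68 mm tall. Origin: centre of its underside, z up.
- tin: the loose oblong fish tin with a ring pull, second in the pile, lying flat under the can: 105 mm long (its x) by 60 mm wide (its y) with 20 mm round corners, 22 mm high, flat top and underside. Origin: centre of its underside, z up.
- large_carton: the larger brown carton, closed, third in the pile, lying flat across the small carton: 200 mm long (its x) by 64 mm wide (its y) by 44 mm high. Origin: centre of its underside, z up.
- small_carton: the smaller brown carton, closed, at the foot of the pile, standing on the bench, its two ends showing on either side of the large carton: 120 mm long (its x) by 52 mm wide (its y) by 50 mm high. Origin: centre of its underside, z up.
- stock_can: the stocked can, a single can standing free on the bench, the same as the loose one: 53 mm across, 68 mm tall. Origin: centre of its underside, z up.
- stock_tin: the stocked tin, a single oblong tin lying flat on the bench, the same as the loose one: 105 mm (its x) by 60 mm (its y) by 22 mm high. Origin: centre of its underside, z up.
- tray: the empty shallow white plastic tray, open on top, fixed to the bench: outside 250 mm (its x) by 160 mm (its y) by 30 mm high with a small round bead along the rim (2 mm out), walls and floor 4 mm thick, so 242 by 152 mm inside. Origin: centre of its underside, its inner floor 4 mm above that.
- big_can: a bigger food can standing at the back of the bench, 73 mm across, 110 mm tall, not part of the job. Origin: centre of its underside, z up.
- scoop: a stainless hand scoop lying at the back of the bench, about 240 mm long along its x (handle to -x), 73 mm wide and 73 mm high at its round back, not part of the job. Origin: under the middle of its bowl.
- tape_roll: a roll of brown parcel tape lying flat at the back of the bench, 96 mm across, 48 mm high, not part of the job. Origin: centre of its underside, z up.
There are look-alikes about, which are no part of the job. Several things have the shape of the large_carton; the one meant has the colours described above.

How it is judged (in metres and radians):
At the end, for the whole second after the job is handed in: Can upright on stocked can and tin flat on stocked tin, centres within 10 mm; large carton flat on tray floor, within 30 mm (along) and 55 mm (across) of its middle; small carton flat on it, within 10 mm across, 25 mm along; tins and cartons aligned within 10 degrees; all at rest, released (horizontal distance between can and stock_can below 0.01 m and z of can in the frame of stock_can between 0.064 and 0.072 m and angle between each of can, tin, large_carton, small_carton's own z axis and vertical below 0.08 rad and linear speed of each of can, tin, large_carton, small_carton below 0.02 m/s and contact force between each of can, tin, large_carton, small_carton and the fingers below 0.2 N and horizontal distance between tin and stock_tin below 0.01 m and z of tin in the frame of stock_tin between 0.018 and 0.026 m and angle between the x axis of tin and the x axis of stock_tin, either way round below 0.17 rad and z of large_carton in the frame of tray between 0.001 and 0.008 m and x of large_carton in the frame of tray between -0.03 and 0.03 m and y of large_carton in the frame of tray between -0.055 and 0.055 m and x of small_carton in the frame of large_carton between -0.025 and 0.025 m and y of small_carton in the frame of large_carton between -0.01 and 0.01 m and z of small_carton in the frame of large_carton between 0.04 and 0.048 m and angle between the x axis of small_carton and the x axis of large_carton, either way round below 0.17 rad); the robot touches nothing.
It fails at once if the can or tin already set out is pushed more than 20 mm (distance of any of stock_can, stock_tin from where it was at the start of the episode above 0.02 m).
It fails at once if the big can, the scoop or the tape roll is moved more than 20 mm (distance of any of big_can, scoop, tape_roll from where it was at the start of the episode above 0.02 m).
It fails at once if a can, tin or carton is tipped over (more than about 57 degrees) (angle between any of can, tin, large_carton, small_carton, stock_can's own z axis and vertical above 1 rad).
It also fails if it takes over 128 s, if anything falls off the work surface, if the arm or the gripper's body presses on something with over 40 N, if the wrist force passes 120 N, or if a joint passes its speed limit or range.

ROBOT

A 6-joint arm with a two-finger parallel gripper is mounted at the origin on the work surface. World frame = base frame: x ahead of the robot, y to its left, z up, the work surface at z = 0. Lengths are in mm, angles in degrees, forces in N, time in s.
With the tool pointing down it reaches from about 400 to 825 mm from the base axis. Payload 7 kg.
Tool frame: the origin (TCP) lies midway between the tips of the shut fingers; the grasp point (between the pads) lies 19 mm behind it (robot.pinch_z is the distance from the TCP to the grasp point, in mm); y points along the fingers, z is the direction in which the jaws open and shut, and the axes are right-handed (so a half turn about y gives the same grasp; the last joint's range is limited). The gripper opens to 85 mm and grips with 20 to 120 N. Pads are 22 mm wide; open, the fingers measure 114 mm over their backs; the gripper's body (76 mm by 85 mm) begins 54 mm behind the grasp point. The pads swing forward as they close: fully open they stand 13 mm farther back than shut.
Start: joints at [-56.774, 20.546, 0.682, 0, -70.136, -16.507], TCP at [194.155, -646.451, 231.302] pointing down, gripper open.
Joint ranges: [-176.03, 176.03], [-82.01, 121.73], [-58.28, 71.71], [-173.87, 95.51], [-174.79, -0.11], [-173.66, 173.66]. Speed limits (degrees/s): [136.94, 136.94, 172.46, 180, 180, 180].

INTERFACE

Orientations are given as [roll, pitch, yaw] about the fixed x, y, z axes, in that order (R = Rz(yaw) Ry(pitch) Rx(roll)).
In Python, from rig import robot gives the robot as it stands.
- The arm moves only by the tool play_rows, never from a script. Its argument "plan" is text: rows parted by semicolons, each of 7 numbers parted by spaces: the shift along the tool's x, y, z in m, then the turn, a rotation vector about the tool's x, y, z in rad, then the finger opening in m, from 0 to 0.0854. A call has 1 to 20 rows; each row is the pose to reach, as a shift and turn from the pose measured when the call began, along the tool's axes at that moment; what a row does not reach only later rows make up. A row lasts 1/12 s, in which the tool goes at most 41.7 mm and 7.16 degrees, less where a joint would pass 70% of its speed; a pose out of reach is approached as far as the arm can. A call with a gripper value outside its range is refused whole. The fingers move at their own pace and stop on an object; the grip force is fixed at half the most. Time passes only in rows, so rows that repeat a pose let the fingers close. It gives the time, the measured TCP pose, the force and the opening at its end, in the units of the state.
- robot.observe(): the state, without advancing time (a new reading comes with each control period).
- robot.get_image(name): name is "side" or "top"; returns a dict with "frame" (480x640x3 uint8, red, green, blue), "depth" (480x640 float32, mm along the optical axis (not along the pixel's ray), 0 where there is no reading), "K" (3x3 intrinsics, pixels), "eye" and "rotation" of the camera in the world. Camera axes: x right, y down, z forward; pixel columns grow to the right and rows downward; lengths in mm; the calibration is good to about 2 mm. A picture is of the moment at which its call begins.
- robot.sign_off(): hands the job in, once; it reports no verdict.
The state is a dict: "time": time; "qpos": joint angles; "joint_vel": joint speeds; "tau": joint torques, N m; "tcp_pos": TCP position; "eef_rot": TCP orientation; "wrist_force": force on the tool from outside, world axes, zero at the start; "moment": the same for the moment, N m; "grip_width": opening from 0.0 (shut) to 1.0 (fully open).
Only numpy, scipy, OpenCV 4.12 (cv2) and the standard library are available. Lean on these libraries where they do the work, as an engineer would, in place of code of your own. Each camera call takes 0.05 s, during which the arm holds its last target. There are 200 camera calls.

## Working session

There is one attempt and no reset: what is moved stays moved. The work goes in short steps, Python scripts to look and compute and a tool call to move; the robot and the scene stay as the last step left them, time stands still between calls to the robot, and variables do not carry over. Pictures are saved under pics/ and viewed, about 12 in all and at most 16, crops included, and the job is handed in when it is done.

Besides the shell and the picture viewer there is one more tool, called after "Call:" in YAML: its name, and indented under it one key for each argument. play_rows: Moves the arm, as the interface text tells. Its arguments: {"type":"object","properties":{"plan":{"type":"string"}},"required":["plan"]}

```bash
ls; mkdir -p pics
python3 - <<'E'
from rig import robot
import cv2,numpy as np
s=robot.observe(); print(s)
for n in("top","side"):
    d=robot.get_image(n); cv2.imwrite(f"pics/{n}0.png",d["frame"][:,:,::-1]); np.savez(f"pics/{n}0.npz",**d)
    print(n,d["K"],d["eye"],d["rotation"])
E
```

```text
pics
{'time': 0.0, 'qpos': array([-5.67747910e+01,  2.05909034e+01,  6.34039107e-01, -1.94797631e-02,
       -7.01360205e+01, -1.65066437e+01]), 'joint_vel': array([-0.06477158,  0.01807135, -0.02075037,  0.00738107, -0.07305775,
       -0.04141267]), 'tau': array([-1.76387362e-03, -5.83316982e+01,  2.93412620e+01,  6.93604901e+00,
       -5.94283789e-03, -2.39958052e-05]), 'tcp_pos': array([ 194.00837519, -646.0173626 ,  230.37371509]), 'eef_rot': array([-8.99057399e+01,  8.83592538e-03,  1.67119387e+01]), 'wrist_force': array([-0.04814269,  0.33306348,  0.51398311]), 'moment': array([ 0.01939089, -0.06599476, -0.03964768]), 'grip_width': 1.0020127707507533}
top [[559.58429501   0.         315.26746662]
 [  0.         559.58429501 241.5310268 ]
 [  0.           0.           1.        ]] [ 488.14207077  -17.06621292 1402.10844105] [-1.77409625e+02  1.26542264e-01 -8.95243569e+01]
side [[454.4755667    0.         315.90783661]
 [  0.         454.4755667  233.03282176]
 [  0.           0.           1.        ]] [ 33.45196158 817.08739795 671.90725862] [-120.11033103    0.49687483 -147.91750268]
```

View pics/top0.png

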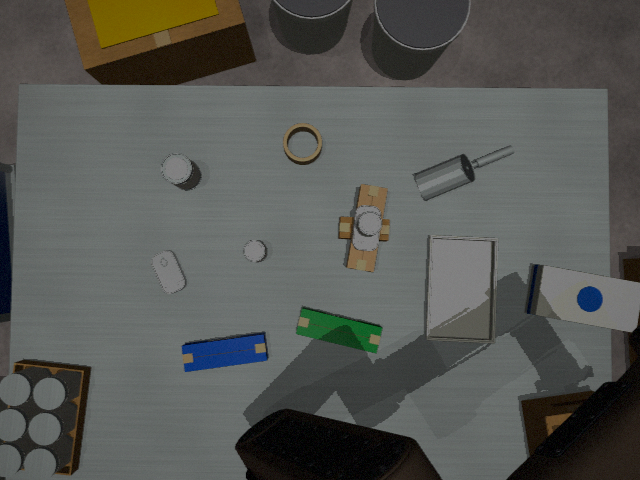

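View pics/side0.png

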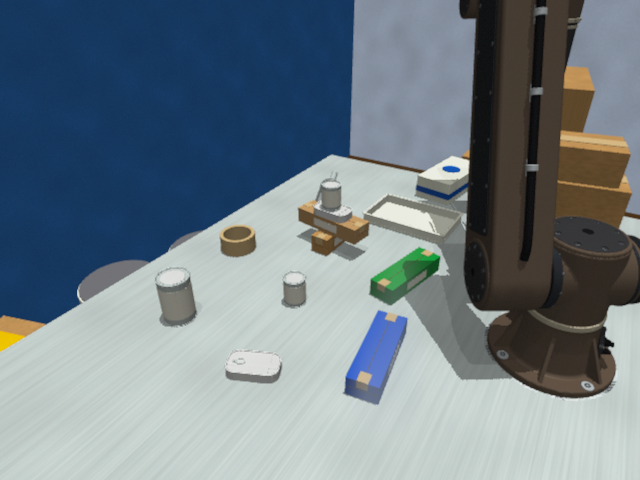

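The top view shows the pile at about (367,228), with can (368,222), tin, large carton along image-vertical, and small carton ends (346,227)/(384,230). The stock can is at (255,251), stock tin (169,272) and tray (461,288). The side view agrees. The green, blue and white boxes are look-alikes.

```bash
cat > h.py <<'E'
import numpy as np,cv2
from scipy.spatial.transform import Rotation as R
def cloud(d):
    K=d["K"];z=d["depth"];v,u=np.mgrid[:z.shape[0],:z.shape[1]]
    p=np.stack([(u-K[0,2])/K[0,0]*z,(v-K[1,2])/K[1,1]*z,z],-1)
    return p@R.from_euler("xyz",d["rotation"],degrees=True).as_matrix().T+d["eye"]
def rect(P,win,zl,zh,dep=None):
    x0,x1,y0,y1=win
    m=np.zeros(P.shape[:2],bool);m[y0:y1,x0:x1]=1
    m&=(P[...,2]>zl)&(P[...,2]<zh)
    if dep is not None: m&=dep>0
    q=P[m]
    (c,s,a)=cv2.minAreaRect(q[:,:2].astype(np.float32))
    if s[0]<s[1]: s=s[::-1];a+=90
    a=(a+90)%180-90
    return np.round(c,1),np.round(s,1),round(a,1),"z",round(np.median(q[:,2]),1),"mean",np.round(q[:,:2].mean(0),1),len(q)
E
python3 - <<'E'
from h import *
for n in("top",):
    d=dict(np.load("pics/top0.npz"));P=cloud(d);z=P[...,2]
    print("bench",[round(float(np.median(z[a:a+20,b:b+20])),1) for a,b in((300,230),(200,230),(150,380),(240,520))])
    for nm,w,a,b in(("can",(335,400,175,280),140,200),("tin",(335,400,175,280),107,128),("large",(335,400,175,280),82,102),("small",(330,400,175,280),40,60),
      ("scan",(235,275,235,270),55,85),("stin",(145,195,240,300),14,35),("tray",(415,510,225,350),22,40),("trayfloor",(415,510,225,350),1.5,8),("big",(150,205,145,195),95,130),("tape",(275,330,115,170),38,60),("scoop",(405,520,135,210),10,90)):
        print(nm,rect(P,w,a,b,d["depth"]))
t=cv2.resize(d["frame"][170:290,320:400,::-1],None,fx=5,fy=5,interpolation=cv2.INTER_CUBIC)
s=cv2.resize(d["frame"][235:305,140:290,::-1],None,fx=5,fy=5,interpolation=cv2.INTER_CUBIC)[:,:750]
cv2.imwrite("pics/a.png",t)
E
```

```text
bench [0.3, 0.3, 0.9, 0.9]
can (array([ 585. , -132.7]), array([51.5, 51.1]), -12.2, 'z', np.float64(181.6), 'mean', array([ 584.4, -131.9]), 483)
tin (array([ 580. , -131.4]), array([105.3,  59.7]), -3.1, 'z', np.float64(114.3), 'mean', array([ 572.1, -128.1]), 634)
large (array([ 581.6, -133.7]), array([200.3,  66.4]), -9.5, 'z', np.float64(94.5), 'mean', array([ 581.5, -134.6]), 1221)
small (array([ 591.8, -114. ]), array([146.9, 141.7]), -58.9, 'z', np.float64(50.7), 'mean', array([ 583.2, -123.7]), 473)
scan (array([525.9, 132.8]), array([51.9, 50.3]), -89.7, 'z', np.float64(65.1), 'mean', array([525.9, 132.3]), 387)
stin (array([473.2, 349.7]), array([104.7,  61.1]), 24.4, 'z', np.float64(19.9), 'mean', array([473.3, 349.6]), 972)
tray (array([ 438.2, -373.5]), array([257.8, 169.8]), -2.1, 'z', np.float64(30.8), 'mean', array([ 436.3, -378.9]), 1191)
trayfloor (array([ 441.7, -380.5]), array([310.2, 236.2]), 0.1, 'z', np.float64(4.3), 'mean', array([ 440.5, -377.4]), 6109)
big (array([715.6, 311.5]), array([71.8, 71.2]), 89.8, 'z', np.float64(107.0), 'mean', array([715.1, 311.6]), 778)
tape (array([792.3,  20.5]), array([95.4, 93.9]), 46.0, 'z', np.float64(47.7), 'mean', array([792.4,  20.5]), 505)
scoop (array([ 761.7, -356.9]), array([239.3, 148. ]), -54.4, 'z', np.float64(33.8), 'mean', array([ 731.4, -372.4]), 1243)
```

View pics/a.png

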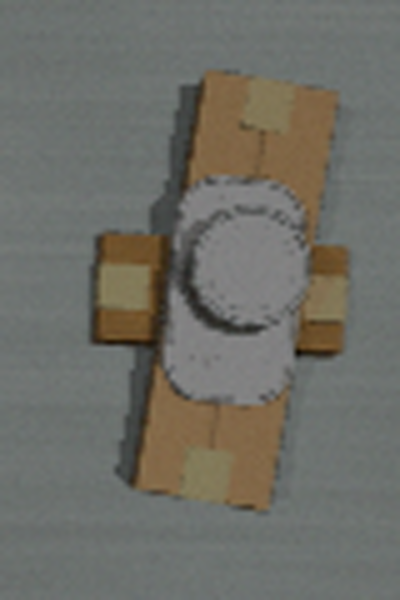

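The enlarged crop shows can and tin on the large carton, which is turned about 8–10° clockwise. The small carton's ends stick out left and right. Next: a helper that turns world waypoints into rows, then the can.

```bash
cat >> h.py <<'E'
def plan(*wps):
    """wps: (x,y,z,yaw) mm/deg -> row numbers m/rad from the present tool pose"""
    from rig import robot
    s=robot.observe();A=R.from_euler("xyz",s["eef_rot"],degrees=True)
    print("t",s["time"],np.round(s["tcp_pos"],1),np.round(s["eef_rot"],1),np.round(s["wrist_force"],1),round(s["grip_width"]*85.4,1))
    for x,y,z,w in wps:
        sh=A.inv().apply(np.array([x,y,z])-s["tcp_pos"])/1000
        rv=(A.inv()*R.from_euler("xyz",[-90,0,w],degrees=True)).as_rotvec()
        print((x,y,z,w),*np.round(sh,4),*np.round(rv,4))
E
python3 - <<'E'
from h import *
plan((585,-132.4,235,0),(585,-132.4,132,0))
d=dict(np.load("pics/top0.npz"));P=cloud(d)
# tray: rim pixels rect corners
q=P[225:350,415:510];m=(q[...,2]>24)&(q[...,2]<34);q=q[m]
print("tray pct",np.percentile(q[:,0],[1,3,50,97,99]),np.percentile(q[:,1],[1,3,50,97,99]))
for side,sel in(("x+",q[:,0]>545),("x-",q[:,0]<335)):
    print(side,np.polyfit(q[sel,1],q[sel,0],1),np.median(q[sel],0))
mm=(q[:,0]>350)&(q[:,0]<530)
for side,sel in(("y+",mm&(q[:,1]>-380)),("y-",mm&(q[:,1]<-380))):print(side,np.polyfit(q[sel,0],q[sel,1],1),np.median(q[sel],0))
# small carton ends
q=P[175:280,330:400].reshape(-1,3);q=q[(q[:,2]>46)&(q[:,2]<54)]
for sel in(q[:,1]>-120,q[:,1]<-150):
    s=q[sel&(abs(q[:,0]-580)<40)];print(len(s),s.mean(0),s.min(0),s.max(0),cv2.minAreaRect(s[:,:2].astype(np.float32)))
E
```

```text
t 0.1 [ 194.  -646.1  230.4] [-89.9   0.   16.7] [ 0.  -0.8 -0.5] 85.4
(585, -132.4, 235, 0) 0.5222 -0.0041 0.3795 -0.0015 0.2917 -0.0004
(585, -132.4, 132, 0) 0.5222 0.0989 0.3794 -0.0015 0.2917 -0.0004
tray pct [308.97696204 310.9815329  441.27410382 566.22803986 568.58418753] [-458.99076846 -457.87691695 -386.32090763 -289.37259594 -287.21017286]
x+ [2.51943301e-02 5.70834579e+02] [ 561.95389008 -375.29243353   30.24312513]
x- [2.06608349e-02 3.23877899e+02] [ 315.21311905 -366.42828113   30.44562732]
y+ [-3.82894013e-02 -2.76400822e+02] [ 446.0332511  -292.99718232   30.66544442]
y- [-3.89904887e-02 -4.35038526e+02] [ 442.69527332 -452.26885454   30.22547907]
225 [586.38699773 -87.32756176  50.21546622] [ 560.64966216 -106.88370746   46.14775281] [611.8777457  -70.83795693  53.8781836 ] ((585.1190185546875, -88.2379150390625), (33.68448257446289, 51.43305206298828), 85.65782165527344)
148 [ 579.23031302 -181.60520119   50.51956191] [ 554.4710231  -192.16444462   46.28101481] [ 605.533166   -167.89309394   53.99502309] ((580.4548950195312, -182.3680419921875), (20.82938003540039, 52.03013610839844), 80.60061645507812)
```

Call:
play_rows:
  plan: "0.522 -0.004 0.379 0 0.292 0 0.085;0.522 -0.004 0.379 0 0.292 0 0.085;0.522 -0.004 0.379 0 0.292 0 0.085;0.522 -0.004 0.379 0 0.292 0 0.085;0.522 -0.004 0.379 0 0.292 0 0.085;0.522 -0.004 0.379 0 0.292 0 0.085;0.522 -0.004 0.379 0 0.292 0 0.085;0.522 -0.004 0.379 0 0.292 0 0.085;0.522 -0.004 0.379 0 0.292 0 0.085;0.522 -0.004 0.379 0 0.292 0 0.085;0.522 -0.004 0.379 0 0.292 0 0.085;0.522 -0.004 0.379 0 0.292 0 0.085;0.522 -0.004 0.379 0 0.292 0 0.085;0.522 -0.004 0.379 0 0.292 0 0.085;0.522 -0.004 0.379 0 0.292 0 0.085;0.522 -0.004 0.379 0 0.292 0 0.085;0.522 -0.004 0.379 0 0.292 0 0.085;0.522 -0.004 0.379 0 0.292 0 0.085;0.522 -0.004 0.379 0 0.292 0 0.085;0.522 -0.004 0.379 0 0.292 0 0.085"

```text
time: 1.77
tcp_pos: [584.3, -133.7, 234.9]
eef_rot: [-89.9, 0.1, -0.1]
wrist_force: [-0.3, 0.2, 0.1]
grip_width: 0.995
```

```bash
python3 -c "
from h import *
plan((585,-132.4,235,0),(585,-132.4,132,0))"
```

```text
t 1.7667 [ 584.3 -133.7  234.9] [-89.9   0.1  -0.1] [-0.3  0.2  0.1] 85.0
(585, -132.4, 235, 0) 0.0007 -0.0001 0.0013 -0.0013 -0.0011 -0.001
(585, -132.4, 132, 0) 0.0008 0.1029 0.0011 -0.0013 -0.0011 -0.001
```

Call:
play_rows:
  plan: "0.001 0.025 0.001 0 0 0 0.085;0.001 0.05 0.001 0 0 0 0.085;0.001 0.075 0.001 0 0 0 0.085;0.001 0.09 0.001 0 0 0 0.085;0.001 0.1 0.001 0 0 0 0.085;0.001 0.103 0.001 0 0 0 0.085;0.001 0.103 0.001 0 0 0 0.085;0.001 0.103 0.001 0 0 0 0.07;0.001 0.103 0.001 0 0 0 0.062;0.001 0.103 0.001 0 0 0 0.058;0.001 0.103 0.001 0 0 0 0.055;0.001 0.103 0.001 0 0 0 0.053;0.001 0.103 0.001 0 0 0 0.04;0.001 0.103 0.001 0 0 0 0.04;0.001 0.103 0.001 0 0 0 0.04;0.001 0.103 0.001 0 0 0 0.04;0.001 0.103 0.001 0 0 0 0.04"

```text
time: 3.18
tcp_pos: [585.9, -132.5, 132.8]
eef_rot: [-89.9, -0.0, -0.0]
wrist_force: [-1.6, 1.3, 5.2]
grip_width: 0.609
```

```bash
python3 -c "
from h import *
plan((585,-132.4,165,0),(526,132.7,165,0),(526,132.7,95,0),(526,132.7,86,0))"
```

```text
t 3.1833 [ 585.9 -132.5  132.8] [-89.9  -0.   -0. ] [-1.6  1.3  5.2] 52.0
(585, -132.4, 165, 0) -0.0009 -0.0322 0.0001 -0.0012 -0.0007 0.0007
(526, 132.7, 165, 0) -0.0601 -0.0319 0.2652 -0.0012 -0.0007 0.0007
(526, 132.7, 95, 0) -0.0601 0.0381 0.2651 -0.0012 -0.0007 0.0007
(526, 132.7, 86, 0) -0.0601 0.0471 0.2651 -0.0012 -0.0007 0.0007
```

Call:
play_rows:
  plan: "0 -0.02 0 0 0 0 0.04;0 -0.04 0 0 0 0 0.04;-0.004 -0.05 0.02 0 0 0 0.04;-0.011 -0.05 0.05 0 0 0 0.04;-0.018 -0.05 0.08 0 0 0 0.04;-0.026 -0.05 0.115 0 0 0 0.04;-0.034 -0.05 0.15 0 0 0 0.04;-0.042 -0.05 0.185 0 0 0 0.04;-0.05 -0.05 0.22 0 0 0 0.04;-0.055 -0.05 0.245 0 0 0 0.04;-0.059 -0.05 0.26 0 0 0 0.04;-0.0595 -0.05 0.265 0 0 0 0.04;-0.0595 -0.03 0.265 0 0 0 0.04;-0.0595 0 0.265 0 0 0 0.04;-0.0595 0.02 0.265 0 0 0 0.04;-0.0595 0.033 0.265 0 0 0 0.04;-0.0595 0.038 0.265 0 0 0 0.04;-0.0595 0.038 0.265 0 0 0 0.04;-0.0595 0.038 0.265 0 0 0 0.04"

```text
time: 4.77
tcp_pos: [527.0, 132.4, 95.4]
eef_rot: [-89.9, -0.0, -0.0]
wrist_force: [-0.1, -0.9, -1.1]
grip_width: 0.612
```

Run:
```python
from h import *
from rig import robot
plan((526.5,132.7,95,0),(526.5,132.7,85,0))
d=robot.get_image("side");cv2.imwrite("pics/b.png",cv2.resize(d["frame"][170:330,200:400,::-1],None,fx=3.5,fy=3.5))
d=robot.get_image("top");P=cloud(d);np.savez("pics/top1.npz",**d)
print("tin",rect(P,(335,400,175,280),107,128,d["depth"]))
print("large",rect(P,(335,400,175,280),82,102,d["depth"]))
```

```text
t 4.7667 [527.  132.4  95.4] [-89.9  -0.   -0. ] [-0.1 -0.9 -1.1] 52.2
(526.5, 132.7, 95, 0) -0.0005 0.0004 0.0003 -0.0009 -0.0009 0.0007
(526.5, 132.7, 85, 0) -0.0005 0.0104 0.0003 -0.0009 -0.0009 0.0007
tin (array([ 579.7, -132.1]), array([105. ,  60.2]), -5.1, 'z', np.float64(114.2), 'mean', array([ 579.6, -131.9]), 1109)
large (array([ 581.6, -133.9]), array([200.4,  65.9]), -9.3, 'z', np.float64(94.5), 'mean', array([ 581.5, -135.1]), 1228)
```

View pics/b.png

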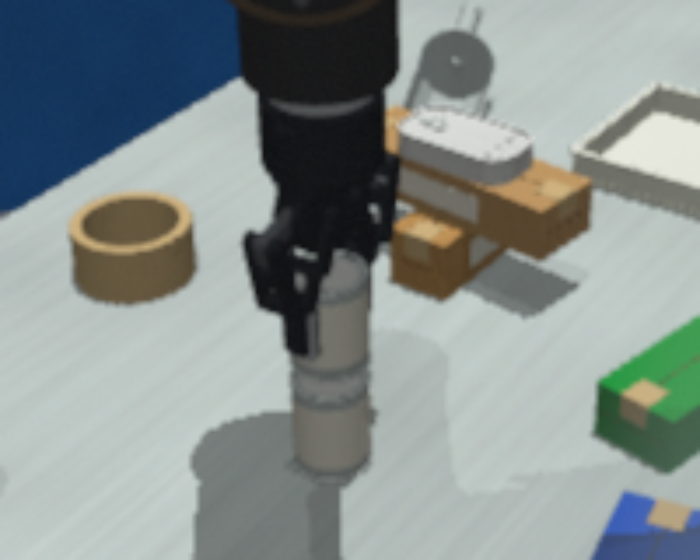

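The crop shows the can upright just above the stock can, with edges lined up within a pixel or two at (330,375). I'll lower it and release.

Call:
play_rows:
  plan: "-0.0005 0.004 0 0 0 0 0.04;-0.0005 0.008 0 0 0 0 0.04;-0.0005 0.01 0 0 0 0 0.04;-0.0005 0.01 0 0 0 0 0.04;-0.0005 0.01 0 0 0 0 0.04;-0.0005 0.01 0 0 0 0 0.056;-0.0005 0.01 0 0 0 0 0.06;-0.0005 0.01 0 0 0 0 0.07;-0.0005 0.01 0 0 0 0 0.085;-0.0005 0.01 0 0 0 0 0.085;-0.0005 0.01 0 0 0 0 0.085;-0.0005 0.01 0 0 0 0 0.085;-0.0005 -0.01 0 0 0 0 0.085;-0.0005 -0.04 0 0 0 0 0.085;-0.0005 -0.075 0 0 0 0 0.085;-0.0005 -0.1 0 0 0 0 0.085;-0.0005 -0.105 0 0 0 0 0.085;-0.0005 -0.105 0 0 0 0 0.085"

```text
time: 6.37
tcp_pos: [527.6, 133.2, 203.5]
eef_rot: [-89.8, -0.3, -0.0]
wrist_force: [0.6, -0.4, -1.0]
grip_width: 0.993
```

Run:
```python
from h import *
plan((580,-132,200,-5),(580,-132,92,-5))
```

```text
t 6.3667 [527.6 133.2 203.5] [-89.8  -0.3  -0. ] [ 0.6 -0.4 -1. ] 84.8
(580, -132, 200, -5) 0.0525 0.0026 -0.2652 -0.0046 0.0867 0.0059
(580, -132, 92, -5) 0.0518 0.1106 -0.2656 -0.0046 0.0867 0.0059
```

Call:
play_rows:
  plan: "0.005 0 -0.025 -0.005 0.02 0.006 0.085;0.01 0 -0.06 -0.005 0.04 0.006 0.085;0.02 0 -0.1 -0.005 0.06 0.006 0.085;0.03 0 -0.14 -0.005 0.087 0.006 0.085;0.038 0.001 -0.18 -0.005 0.087 0.006 0.085;0.046 0.002 -0.22 -0.005 0.087 0.006 0.085;0.05 0.003 -0.25 -0.005 0.087 0.006 0.085;0.0525 0.003 -0.265 -0.005 0.087 0.006 0.085;0.0525 0.003 -0.265 -0.005 0.087 0.006 0.085;0.0523 0.025 -0.265 -0.005 0.087 0.006 0.085;0.052 0.05 -0.2653 -0.005 0.087 0.006 0.085;0.052 0.07 -0.2655 -0.005 0.087 0.006 0.085;0.052 0.078 -0.2655 -0.005 0.087 0.006 0.085;0.052 0.08 -0.2655 -0.005 0.087 0.006 0.085;0.052 0.08 -0.2655 -0.005 0.087 0.006 0.085;0.052 0.08 -0.2655 -0.005 0.087 0.006 0.085"

```text
time: 7.7
tcp_pos: [580.7, -131.7, 123.5]
eef_rot: [-90.0, -0.1, -5.0]
wrist_force: [-0.1, 0.6, -0.9]
grip_width: 0.997
```

Run:
```python
from h import *
from rig import robot
plan((580,-132,92,-5),)
d=robot.get_image("top");P=cloud(d)
print("can",rect(P,(230,280,225,275),125,150,d["depth"]))
d=robot.get_image("side");cv2.imwrite("pics/c.png",cv2.resize(d["frame"][160:320,260:420,::-1],None,fx=3.7,fy=3.7))
```

```text
t 7.7 [ 580.7 -131.7  123.5] [-90.   -0.1  -5. ] [-0.1  0.6 -0.9] 85.2
(580, -132, 92, -5) -0.0007 0.0315 -0.0003 0.0006 0.0004 0.001
can (array([0., 0.]), array([0., 0.]), 0.0, 'z', np.float64(nan), 'mean', array([nan, nan]), 0)
  return _methods._mean(a, axis=axis, dtype=dtype,
  ret = ret.dtype.type(ret / rcount)
h.py:16: RuntimeWarning: Mean of empty slice.
  return np.round(c,1),np.round(s,1),round(a,1),"z",round(np.median(q[:,2]),1),"mean",np.round(q[:,:2].mean(0),1),len(q)
  ret = um.true_divide(
```

View pics/c.png

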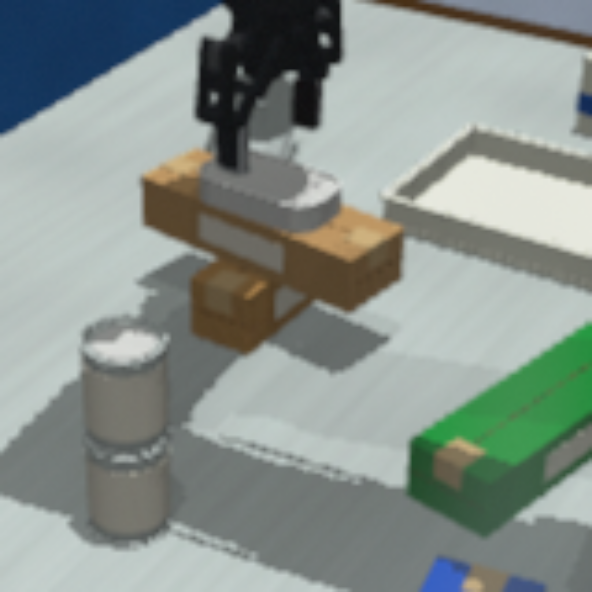

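The cans are stacked square at (127,430), and the open jaws straddle the tin. I'll descend and grip the tin, keeping the tips just above the carton.

Call:
play_rows:
  plan: "-0.0007 0.015 0 0 0 0 0.085;-0.0007 0.025 0 0 0 0 0.085;-0.0007 0.03 0 0 0 0 0.085;-0.0007 0.031 0 0 0 0 0.085;-0.0007 0.031 0 0 0 0 0.075;-0.0007 0.031 0 0 0 0 0.068;-0.0007 0.031 0 0 0 0 0.064;-0.0007 0.031 0 0 0 0 0.061;-0.0007 0.031 0 0 0 0 0.059;-0.0007 0.031 0 0 0 0 0.045;-0.0007 0.031 0 0 0 0 0.045;-0.0007 0.031 0 0 0 0 0.045;-0.0007 0.031 0 0 0 0 0.045;-0.0007 0.031 0 0 0 0 0.045;-0.0007 0.02 0 0 0 0 0.045;-0.0007 0.01 0 0 0 0 0.045;-0.0007 0.0 0 0 0 0 0.045;-0.0007 0.0 0 0 0 0 0.045"

```text
time: 9.3
tcp_pos: [581.6, -131.8, 126.8]
eef_rot: [-90.0, -0.3, -5.0]
wrist_force: [0.8, -0.3, -0.3]
grip_width: 0.689
```

Run:
```python
from h import *
from rig import robot
plan((580,-132,190,-5),(473.5,349.5,190,24.4),(473.5,349.5,60,24.4))
d=robot.get_image("side");cv2.imwrite("pics/d.png",cv2.resize(d["frame"][160:290,260:400,::-1],None,fx=4,fy=4))
```

```text
t 9.3 [ 581.6 -131.8  126.8] [-90.   -0.3  -5. ] [ 0.8 -0.3 -0.3] 58.8
(580, -132, 190, -5) -0.0012 -0.0632 -0.0003 0.0001 0.0005 0.006
(473.5, 349.5, 190, 24.4) -0.149 -0.0641 0.4702 0.0016 -0.5126 0.0058
(473.5, 349.5, 60, 24.4) -0.1498 0.0659 0.4702 0.0016 -0.5126 0.0058
```

View pics/d.png

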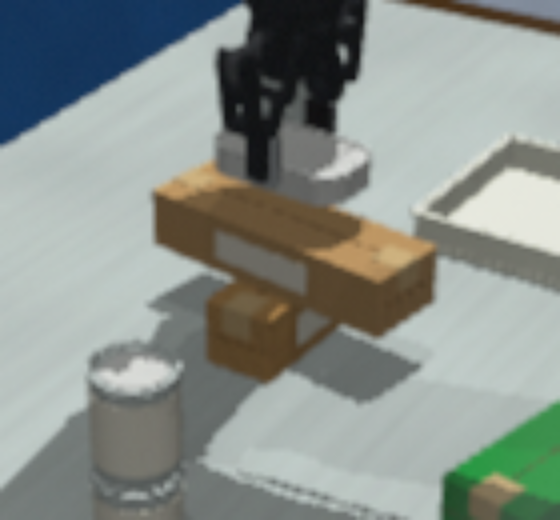

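The tin is held level above the carton at (290,165). I'll lift it high over the can stack and carry it to the stock tin.

Call:
play_rows:
  plan: "-0.001 -0.025 0 0 0 0 0.045;-0.001 -0.05 0 0 0 0 0.045;-0.008 -0.07 0.02 0 -0.03 0 0.045;-0.018 -0.075 0.05 0 -0.08 0 0.045;-0.028 -0.075 0.085 0 -0.12 0 0.045;-0.039 -0.075 0.12 0 -0.16 0 0.045;-0.05 -0.075 0.155 0 -0.2 0 0.045;-0.061 -0.075 0.19 0 -0.24 0 0.045;-0.072 -0.075 0.225 0 -0.28 0 0.045;-0.083 -0.075 0.26 0 -0.32 0 0.045;-0.094 -0.075 0.295 0 -0.36 0 0.045;-0.105 -0.075 0.33 0 -0.4 0 0.045;-0.116 -0.075 0.365 0 -0.44 0 0.045;-0.127 -0.075 0.4 0 -0.47 0 0.045;-0.137 -0.075 0.43 0 -0.5 0 0.045;-0.145 -0.075 0.455 0 -0.512 0.003 0.045;-0.149 -0.075 0.467 0.0015 -0.5126 0.006 0.045;-0.149 -0.075 0.47 0.0015 -0.5126 0.006 0.045;-0.149 -0.075 0.47 0.0015 -0.5126 0.006 0.045"

```text
time: 10.93
tcp_pos: [472.8, 349.9, 199.4]
eef_rot: [-90.0, 0.1, 24.4]
wrist_force: [-0.4, -0.3, -1.4]
grip_width: 0.689
```

Run:
```python
from h import *
plan((473.5,349.5,190,24.4),(474,349.5,40,24.4),(474,349.5,21,24.4))
```

```text
t 10.9333 [472.8 349.9 199.4] [-90.    0.1  24.4] [-0.4 -0.3 -1.4] 58.9
(473.5, 349.5, 190, 24.4) 0.0005 0.0094 -0.0006 -0.0003 0.0005 -0.0018
(474, 349.5, 40, 24.4) 0.0012 0.1594 -0.0009 -0.0003 0.0005 -0.0018
(474, 349.5, 21, 24.4) 0.0012 0.1784 -0.0009 -0.0003 0.0005 -0.0018
```

Call:
play_rows:
  plan: "0.001 0.02 -0.001 0 0 0 0.045;0.001 0.05 -0.001 0 0 0 0.045;0.001 0.08 -0.001 0 0 0 0.045;0.001 0.11 -0.001 0 0 0 0.045;0.001 0.135 -0.001 0 0 0 0.045;0.001 0.15 -0.001 0 0 0 0.045;0.001 0.158 -0.001 0 0 0 0.045;0.001 0.164 -0.001 0 0 0 0.045;0.001 0.166 -0.001 0 0 0 0.045;0.001 0.166 -0.001 0 0 0 0.045"

```text
time: 11.77
tcp_pos: [474.3, 349.2, 33.9]
eef_rot: [-90.0, 0.1, 24.4]
wrist_force: [-0.7, -0.6, -1.5]
grip_width: 0.686
```

Run:
```python
from h import *
from rig import robot
plan((474,349.5,21,24.4))
d=robot.get_image("side");cv2.imwrite("pics/e.png",cv2.resize(d["frame"][260:400,180:320,::-1],None,fx=4,fy=4))
d=robot.get_image("top");P=cloud(d)
print("can",rect(P,(230,280,225,275),125,150,d["depth"]))
for a,b in((555,605),):
  print("large",rect(P,(335,400,175,280),82,102,d["depth"]))
q=P[175:280,330:400].reshape(-1,3);q=q[(q[:,2]>46)&(q[:,2]<54)]
for sel in(q[:,1]>-120,q[:,1]<-150):
    s=q[sel&(abs(q[:,0]-580)<40)];print(len(s),s.mean(0),s.min(0),s.max(0))
```

```text
t 11.7667 [474.3 349.2  33.9] [-90.    0.1  24.4] [-0.7 -0.6 -1.5] 58.6
(474, 349.5, 21, 24.4) -0.0001 0.0129 0.0004 -0.0005 0.0 -0.0013
can (array([527.4, 131.2]), array([51.5, 50.1]), -89.2, 'z', np.float64(133.4), 'mean', array([526.6, 131. ]), 425)
large (array([ 581.5, -134.8]), array([200.5,  64.7]), -9.4, 'z', np.float64(94.5), 'mean', array([ 581.3, -134.5]), 2338)
243 [585.87531327 -87.39945827  50.33467471] [ 558.50982056 -106.74082412   46.04552683] [611.44816387 -70.72480846  53.98541976]
153 [ 578.07252168 -181.56545115   50.20948428] [ 554.37258363 -192.12663173   46.07183744] [ 605.54619833 -167.70850426   53.99013392]
```

View pics/e.png

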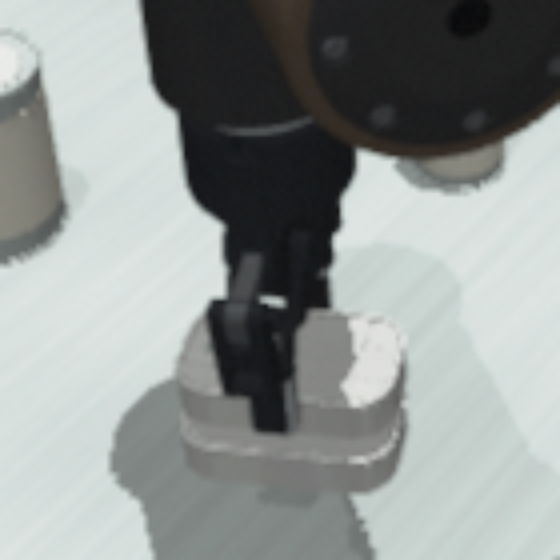

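Top depth puts the upper can 1–2 mm from the stock can. The crop shows the tin lined up just above its fellow at (290,440). I'll lower it.

Call:
play_rows:
  plan: "0 0.003 0 0 0 0 0.045;0 0.006 0 0 0 0 0.045;0 0.009 0 0 0 0 0.045;0 0.011 0 0 0 0 0.045;0 0.012 0 0 0 0 0.045;0 0.012 0 0 0 0 0.045"

```text
time: 12.37
tcp_pos: [474.3, 349.6, 22.2]
eef_rot: [-90.0, 0.0, 24.4]
wrist_force: [0.2, -0.2, 0.0]
grip_width: 0.688
```

Call:
play_rows:
  plan: "0 0.001 0 0 0 0 0.045;0 0.0018 0 0 0 0 0.045;0 0.0018 0 0 0 0 0.045;0 0.0018 0 0 0 0 0.062;0 0.0018 0 0 0 0 0.066;0 0.0018 0 0 0 0 0.075;0 0.0018 0 0 0 0 0.085;0 0.0018 0 0 0 0 0.085;0 0.0018 0 0 0 0 0.085;0 -0.01 0 0 0 0 0.085;0 -0.04 0 0 0 0 0.085;0 -0.08 0 0 0 0 0.085;0 -0.12 0 0 0 0 0.085;0 -0.16 0 0 0 0 0.085;0 -0.18 0 0 0 0 0.085;0 -0.19 0 0 0 0 0.085;0 -0.19 0 0 0 0 0.085"

```text
time: 13.78
tcp_pos: [475.2, 350.4, 214.9]
eef_rot: [-89.8, -0.2, 24.4]
wrist_force: [0.3, 0.4, -0.0]
grip_width: 0.993
```

Run:
```python
from h import *
plan((581.5,-134,205,-9.4),(581.5,-134,100,-9.4),(581.5,-134,51,-9.4))
```

```text
t 13.7833 [475.2 350.4 214.9] [-89.8  -0.2  24.4] [ 0.3  0.4 -0. ] 84.8
(581.5, -134, 205, -9.4) -0.1037 0.0081 -0.485 -0.0038 0.5906 0.0024
(581.5, -134, 100, -9.4) -0.1041 0.1131 -0.4853 -0.0038 0.5906 0.0024
(581.5, -134, 51, -9.4) -0.1042 0.1621 -0.4855 -0.0038 0.5906 0.0024
```

Call:
play_rows:
  plan: "-0.006 0.003 -0.03 0 0.05 0 0.085;-0.014 0.005 -0.068 0 0.11 0 0.085;-0.023 0.005 -0.106 0 0.17 0 0.085;-0.031 0.005 -0.144 0 0.22 0 0.085;-0.039 0.005 -0.182 0 0.27 0 0.085;-0.047 0.005 -0.22 0 0.32 0 0.085;-0.055 0.005 -0.258 0 0.37 0 0.085;-0.063 0.005 -0.296 0 0.42 0 0.085;-0.071 0.005 -0.334 0 0.47 0 0.085;-0.079 0.005 -0.372 0 0.52 0 0.085;-0.088 0.005 -0.41 -0.002 0.56 0.002 0.085;-0.096 0.005 -0.445 -0.004 0.59 0.002 0.085;-0.102 0.005 -0.475 -0.004 0.59 0.002 0.085;-0.104 0.01 -0.485 -0.004 0.59 0.002 0.085;-0.104 0.04 -0.485 -0.004 0.59 0.002 0.085;-0.104 0.07 -0.485 -0.004 0.59 0.002 0.085;-0.104 0.09 -0.485 -0.004 0.59 0.002 0.085;-0.104 0.1 -0.485 -0.004 0.59 0.002 0.085;-0.104 0.1 -0.485 -0.004 0.59 0.002 0.085"

```text
time: 15.37
tcp_pos: [579.0, -133.6, 109.2]
eef_rot: [-90.1, 0.4, -9.4]
wrist_force: [-0.4, -0.5, 0.4]
grip_width: 0.994
```

Run:
```python
from h import *
from rig import robot
plan((581.5,-134,51,-9.4))
d=robot.get_image("top");P=cloud(d)
print("tin",rect(P,(130,215,230,320),36,55,d["depth"]))
d=robot.get_image("side");cv2.imwrite("pics/f.png",cv2.resize(d["frame"][160:400,200:420,::-1],None,fx=2.5,fy=2.5))
```

```text
t 15.3667 [ 579.  -133.6  109.2] [-90.1   0.4  -9.4] [-0.4 -0.5  0.4] 84.9
(581.5, -134, 51, -9.4) 0.0029 0.0582 0.0001 0.0013 0.0003 -0.0062
tin (array([473.8, 347.6]), array([105.1,  61.1]), 24.0, 'z', np.float64(41.7), 'mean', array([473.7, 347.6]), 992)
```

View pics/f.png

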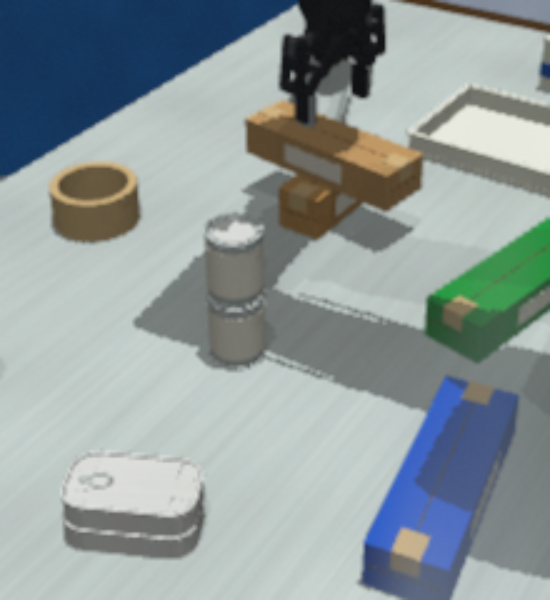

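Tin (133,505) and can (236,290) are both stacked, the tin about 2 mm off. Next I'll grip the large carton.

Call:
play_rows:
  plan: "0.003 0.015 0 0.001 0 -0.006 0.085;0.003 0.03 0 0.001 0 -0.006 0.085;0.003 0.045 0 0.001 0 -0.006 0.085;0.003 0.055 0 0.001 0 -0.006 0.085;0.003 0.058 0 0.001 0 -0.006 0.085;0.003 0.058 0 0.001 0 -0.006 0.075;0.003 0.058 0 0.001 0 -0.006 0.07;0.003 0.058 0 0.001 0 -0.006 0.066;0.003 0.058 0 0.001 0 -0.006 0.063;0.003 0.058 0 0.001 0 -0.006 0.05;0.003 0.058 0 0.001 0 -0.006 0.05;0.003 0.058 0 0.001 0 -0.006 0.05;0.003 0.058 0 0.001 0 -0.006 0.05;0.003 0.058 0 0.001 0 -0.006 0.05;0.003 0.048 0 0.001 0 -0.006 0.05;0.003 0.038 0 0.001 0 -0.006 0.05;0.003 0.028 0 0.001 0 -0.006 0.05;0.003 0.028 0 0.001 0 -0.006 0.05"

```text
time: 16.97
tcp_pos: [585.9, -134.2, 87.8]
eef_rot: [-90.0, -0.5, -9.3]
wrist_force: [0.2, -0.3, -2.3]
grip_width: 0.741
```

Run:
```python
from h import *
from rig import robot
plan((581.5,-134,130,-9.4),(438.5,-373,130,-2.2),(438.5,-373,30,-2.2),(438.5,-373,5,-2.2))
d=robot.get_image("side");cv2.imwrite("pics/g.png",cv2.resize(d["frame"][160:290,260:400,::-1],None,fx=4,fy=4))
```

```text
t 16.9667 [ 585.9 -134.2   87.8] [-90.   -0.5  -9.3] [ 0.2 -0.3 -2.3] 63.3
(581.5, -134, 130, -9.4) -0.0039 -0.0423 -0.0004 -0.0008 0.0016 0.0093
(438.5, -373, 130, -2.2) -0.1064 -0.0434 -0.2594 -0.0002 -0.1241 0.0094
(438.5, -373, 30, -2.2) -0.1073 0.0566 -0.2595 -0.0002 -0.1241 0.0094
(438.5, -373, 5, -2.2) -0.1076 0.0816 -0.2595 -0.0002 -0.1241 0.0094
```

View pics/g.png

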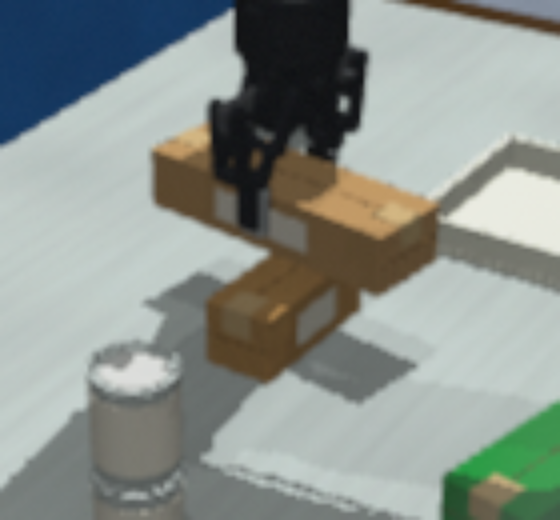

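The large carton is lifted level, and the small carton stays put at (270,310). Carrying it to the tray.

Call:
play_rows:
  plan: "-0.002 -0.02 0 0 0 0.005 0.05;-0.004 -0.04 -0.005 0 -0.01 0.009 0.05;-0.012 -0.048 -0.025 0 -0.02 0.009 0.05;-0.024 -0.048 -0.055 0 -0.04 0.009 0.05;-0.036 -0.048 -0.085 0 -0.06 0.009 0.05;-0.049 -0.048 -0.115 0 -0.08 0.009 0.05;-0.061 -0.048 -0.145 0 -0.1 0.009 0.05;-0.074 -0.048 -0.175 0 -0.11 0.009 0.05;-0.086 -0.048 -0.205 0 -0.124 0.009 0.05;-0.097 -0.048 -0.235 0 -0.124 0.009 0.05;-0.104 -0.046 -0.253 0 -0.124 0.009 0.05;-0.107 -0.044 -0.2595 0 -0.124 0.009 0.05;-0.107 -0.03 -0.2595 0 -0.124 0.009 0.05;-0.107 -0.005 -0.2595 0 -0.124 0.009 0.05;-0.107 0.02 -0.2595 0 -0.124 0.009 0.05;-0.107 0.035 -0.2595 0 -0.124 0.009 0.05;-0.107 0.045 -0.2595 0 -0.124 0.009 0.05;-0.107 0.05 -0.2595 0 -0.124 0.009 0.05;-0.107 0.05 -0.2595 0 -0.124 0.009 0.05;-0.107 0.05 -0.2595 0 -0.124 0.009 0.05"

```text
time: 18.68
tcp_pos: [438.7, -373.0, 36.0]
eef_rot: [-90.0, -0.0, -2.2]
wrist_force: [0.3, -0.1, -2.7]
grip_width: 0.739
```

Run:
```python
from h import *
from rig import robot
plan((438.5,-373,6,-2.2))
d=robot.get_image("top");P=cloud(d);f=d["frame"]
m=f.copy();cv2.imwrite("pics/i.png",cv2.resize(f[170:360,320:530,::-1],None,fx=3,fy=3))
```

```text
t 18.6833 [ 438.7 -373.    36. ] [-90.   -0.   -2.2] [ 0.3 -0.1 -2.7] 63.1
(438.5, -373, 6, -2.2) -0.0002 0.03 -0.0 -0.0001 0.0001 0.0
```

View pics/i.png

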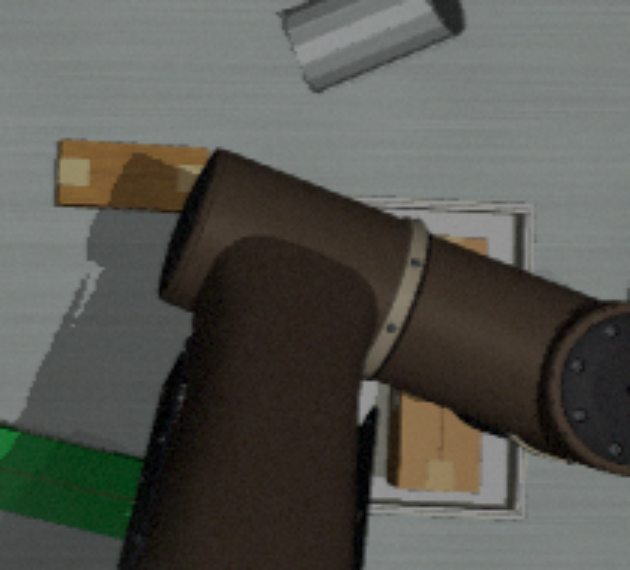

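The carton hangs in the middle of the tray, with its ends at rows 238 and 490 inside rims 203 and 518. Lowering.

Call:
play_rows:
  plan: "0 0.008 0 0 0 0 0.05;0 0.016 0 0 0 0 0.05;0 0.022 0 0 0 0 0.05;0 0.026 0 0 0 0 0.05;0 0.028 0 0 0 0 0.05;0 0.0295 0 0 0 0 0.05;0 0.0305 0 0 0 0 0.05;0 0.0305 0 0 0 0 0.05"

```text
time: 19.4
tcp_pos: [438.6, -372.9, 10.2]
eef_rot: [-90.0, -0.1, -2.2]
wrist_force: [-13.1, 13.8, 46.7]
grip_width: 0.74
```

Call:
play_rows:
  plan: "0 -0.002 0 0 0 0 0.05;0 -0.003 0 0 0 0 0.05;0 -0.003 0 0 0 0 0.05"

```text
time: 19.65
tcp_pos: [438.8, -373.1, 13.3]
eef_rot: [-90.1, -0.1, -2.2]
wrist_force: [0.5, 0.1, -2.5]
grip_width: 0.738
```

Run:
```python
from h import *
from rig import robot
plan((438.5,-373,6,-2.2))
d=robot.get_image("top");P=cloud(d);f=d["frame"].astype(int)
m=np.zeros(f.shape[:2],bool);m[225:350,425:500]=1
m&=(f[...,0]-f[...,2]>30)&(P[...,2]<90)
q=P[m];
for a,b in((300,420),(420,560)):
    s=q[(q[:,0]>a)&(q[:,0]<b)];print(len(s),np.median(s,0),np.percentile(s[:,2],[10,90]),s.min(0),s.max(0))
A=np.c_[q[:,:2]-[438,-373],np.ones(len(q))];k=abs(q[:,2]-np.median(q[:,2]))<8
print(np.linalg.lstsq(A[k],q[k,2],rcond=None)[0])
d=robot.get_image("side");cv2.imwrite("pics/j.png",cv2.resize(d["frame"][160:260,340:480,::-1],None,fx=5,fy=5))
```

```text
t 19.65 [ 438.8 -373.1   13.3] [-90.1  -0.1  -2.2] [ 0.5  0.1 -2.5] 63.0
(438.5, -373, 6, -2.2) -0.0003 0.0073 0.0001 0.0011 0.0005 0.0019
711 [ 366.23098858 -367.42733639   51.94294542] [48.33970673 55.33008734] [ 334.68403708 -403.29933967   27.30181011] [ 409.17094727 -337.22272714   61.26569013]
63 [ 529.42230315 -395.58089649   52.32700625] [48.21978043 55.99638085] [ 519.92409569 -409.88242347   45.4578087 ] [ 534.21938735 -367.67999538   59.96413364]
[ 2.16119914e-03 -4.36130995e-03  5.19860007e+01]
```

View pics/j.png

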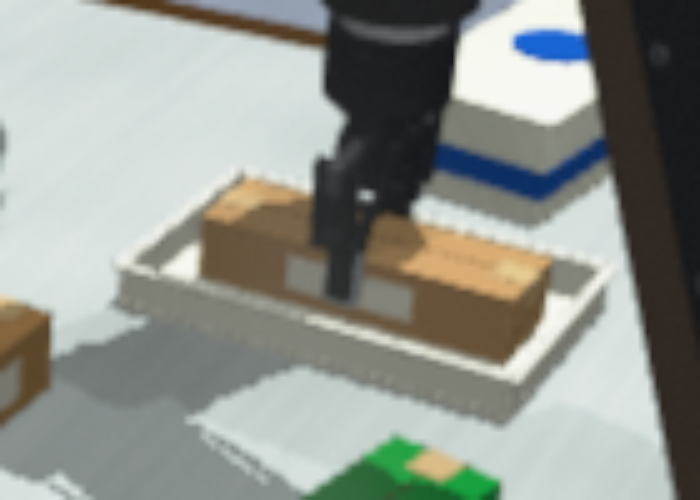

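The carton is level, its top at z≈52, so it is about 3–4 mm above the tray floor and simply sits lower in the grip than assumed. I'll lower 3.5 mm and release.

Call:
play_rows:
  plan: "0 0.0015 0 0 0 0 0.05;0 0.003 0 0 0 0 0.05;0 0.003 0 0 0 0 0.05;0 0.003 0 0 0 0 0.05;0 0.003 0 0 0 0 0.064;0 0.003 0 0 0 0 0.068;0 0.003 0 0 0 0 0.075;0 0.003 0 0 0 0 0.085;0 0.003 0 0 0 0 0.085;0 0.003 0 0 0 0 0.085;0 -0.01 0 0 0 0 0.085;0 -0.04 0 0 0 0 0.085;0 -0.08 0 0 0 0 0.085;0 -0.12 0 0 0 0 0.085;0 -0.135 0 0 0 0 0.085;0 -0.135 0 0 0 0 0.085"

```text
time: 21.08
tcp_pos: [440.7, -374.1, 152.6]
eef_rot: [-90.2, -0.4, -2.1]
wrist_force: [0.3, 0.2, 0.4]
grip_width: 0.993
```

Run:
```python
from h import *
from rig import robot
plan((582.5,-131.5,150,-4.4),(500,-320,150,-50),(582.5,-131.5,150,-95))
print(robot.observe()["qpos"])
d=robot.get_image("top");P=cloud(d)
print("small",rect(P,(325,400,170,290),40,60,d["depth"]))
print("large",rect(P,(425,500,225,350),40,60,d["depth"]))
```

```text
t 21.0833 [ 440.7 -374.1  152.6] [-90.2  -0.4  -2.1] [0.3 0.2 0.4] 84.8
(582.5, -131.5, 150, -4.4) 0.1326 0.0026 0.2478 0.0041 0.0395 0.0079
(500, -320, 150, -50) 0.0572 0.0028 0.0563 0.0007 0.8354 0.0091
(582.5, -131.5, 150, -95) 0.1326 0.0026 0.2478 -0.0031 1.6207 0.0095
[-20.89668617  14.86257985 -18.46080569   0.10170935 -56.17374029
 -71.29690906]
small (array([ 583.1, -131.6]), array([120.8,  52.7]), 86.9, 'z', np.float64(50.6), 'mean', array([ 582.8, -131.4]), 1066)
large (array([ 371.1, -372.1]), array([74.8, 65. ]), -3.5, 'z', np.float64(48.6), 'mean', array([ 369.7, -372. ]), 741)
```

```bash
python3 -c "
from h import *
plan((583,-131.5,150,86.5))"
```

```text
t 21.1333 [ 439.5 -373.3  150. ] [-90.1  -0.3  -2.2] [ 0.4 -0.3 -0.1] 84.9
(583, -131.5, 150, 86.5) 0.1342 0.0001 0.2471 0.0057 -1.5476 0.0022
```

Call:
play_rows:
  plan: "0.01 0 0.018 0 -0.1 0 0.085;0.02 0 0.036 0 -0.22 0 0.085;0.03 0 0.055 0 -0.34 0 0.085;0.04 0 0.074 0 -0.46 0 0.085;0.05 0 0.093 0 -0.58 0 0.085;0.06 0 0.112 0 -0.7 0 0.085;0.07 0 0.131 0 -0.82 0 0.085;0.08 0 0.15 0 -0.94 0 0.085;0.09 0 0.169 0 -1.06 0 0.085;0.1 0 0.188 0 -1.18 0 0.085;0.111 0 0.205 0.003 -1.3 0.001 0.085;0.12 0 0.222 0.005 -1.4 0.002 0.085;0.128 0 0.236 0.006 -1.48 0.002 0.085;0.132 0 0.244 0.006 -1.53 0.002 0.085;0.134 0 0.247 0.006 -1.548 0.002 0.085;0.134 0 0.247 0.006 -1.548 0.002 0.085;0.134 0 0.247 0.006 -1.548 0.002 0.085;0.134 0 0.247 0.006 -1.548 0.002 0.085"

```text
time: 22.63
tcp_pos: [582.2, -132.1, 149.7]
eef_rot: [-89.9, -0.0, 86.4]
wrist_force: [0.5, -0.6, 0.7]
grip_width: 0.995
```

Run:
```python
from h import *
from rig import robot
plan((583,-131.5,13,86.5))
d=robot.get_image("top");P=cloud(d)
print("large",rect(P,(425,500,225,350),40,60,d["depth"]))
```

```text
t 22.6333 [ 582.2 -132.1  149.7] [-89.9  -0.   86.4] [ 0.5 -0.6  0.7] 85.0
(583, -131.5, 13, 86.5) 0.0006 0.1367 -0.0009 -0.001 -0.0015 0.0002
large (array([ 434.3, -374.1]), array([200.9,  66.9]), -2.7, 'z', np.float64(48.7), 'mean', array([ 434.2, -373.4]), 2267)
```

Call:
play_rows:
  plan: "0.0005 0.025 -0.001 0 0 0 0.085;0.0005 0.055 -0.001 0 0 0 0.085;0.0005 0.085 -0.001 0 0 0 0.085;0.0005 0.11 -0.001 0 0 0 0.085;0.0005 0.128 -0.001 0 0 0 0.085;0.0005 0.137 -0.001 0 0 0 0.085;0.0005 0.137 -0.001 0 0 0 0.085;0.0005 0.137 -0.001 0 0 0 0.075;0.0005 0.137 -0.001 0 0 0 0.065;0.0005 0.137 -0.001 0 0 0 0.058;0.0005 0.137 -0.001 0 0 0 0.053;0.0005 0.137 -0.001 0 0 0 0.04;0.0005 0.137 -0.001 0 0 0 0.04;0.0005 0.137 -0.001 0 0 0 0.04;0.0005 0.137 -0.001 0 0 0 0.04;0.0005 0.137 -0.001 0 0 0 0.04"

```text
time: 24.02
tcp_pos: [584.3, -131.7, 14.4]
eef_rot: [-90.1, -0.0, 86.4]
wrist_force: [-1.0, 0.4, 5.7]
grip_width: 0.601
```

```bash
python3 -c "
from h import *
plan((583,-131.5,130,86.5),(434.5,-373.7,130,-2.5),(434.5,-373.7,70,-2.5))"
```

```text
t 24.0167 [ 584.3 -131.7   14.4] [-90.1  -0.   86.4] [-1.   0.4  5.7] 51.3
(583, -131.5, 130, 86.5) 0.0001 -0.1156 0.0011 0.0019 -0.0009 0.0003
(434.5, -373.7, 130, -2.5) -0.2508 -0.1159 0.1343 0.0013 1.5524 0.0017
(434.5, -373.7, 70, -2.5) -0.2508 -0.0559 0.1344 0.0013 1.5524 0.0017
```

Call:
play_rows:
  plan: "0 -0.02 0 0 0 0 0.04;0 -0.05 0 0 0 0 0.04;0 -0.08 0 0 0 0 0.04;-0.01 -0.105 0.005 0 0.05 0 0.04;-0.03 -0.116 0.014 0 0.16 0 0.04;-0.05 -0.116 0.026 0 0.28 0 0.04;-0.07 -0.116 0.037 0 0.4 0 0.04;-0.09 -0.116 0.048 0 0.52 0 0.04;-0.11 -0.116 0.059 0 0.64 0 0.04;-0.13 -0.116 0.07 0 0.76 0 0.04;-0.15 -0.116 0.08 0 0.88 0 0.04;-0.17 -0.116 0.09 0 1.0 0 0.04;-0.19 -0.116 0.1 0 1.12 0 0.04;-0.21 -0.116 0.112 0.001 1.24 0.001 0.04;-0.226 -0.116 0.121 0.001 1.35 0.001 0.04;-0.239 -0.116 0.128 0.001 1.44 0.002 0.04;-0.247 -0.116 0.132 0.001 1.51 0.002 0.04;-0.251 -0.116 0.1343 0.001 1.552 0.002 0.04;-0.251 -0.116 0.1343 0.001 1.552 0.002 0.04;-0.251 -0.116 0.1343 0.001 1.552 0.002 0.04"

```text
time: 25.68
tcp_pos: [434.2, -373.9, 130.2]
eef_rot: [-90.0, -0.0, -2.4]
wrist_force: [0.1, -0.4, -1.5]
grip_width: 0.6
```

```bash
python3 -c "
from h import *
plan((434.5,-373.7,70,-2.5))"
```

```text
t 25.6833 [ 434.2 -373.9  130.2] [-90.   -0.   -2.4] [ 0.1 -0.4 -1.5] 51.3
(434.5, -373.7, 70, -2.5) 0.0003 0.0602 0.0002 0.0002 0.0012 0.0001
```

Call:
play_rows:
  plan: "0 0.015 0 0 0 0 0.04;0 0.03 0 0 0 0 0.04;0 0.045 0 0 0 0 0.04;0 0.054 0 0 0 0 0.04;0 0.059 0 0 0 0 0.04;0 0.0615 0 0 0 0 0.04;0 0.0625 0 0 0 0 0.04;0 0.0625 0 0 0 0 0.04;0 0.0625 0 0 0 0 0.04"

```text
time: 26.43
tcp_pos: [434.7, -374.1, 68.4]
eef_rot: [-90.0, -0.1, -2.4]
wrist_force: [-0.8, -0.3, -2.0]
grip_width: 0.6
```

Run:
```python
from h import *
from rig import robot
plan((434.5,-373.7,62.4,-2.5))
d=robot.get_image("side");cv2.imwrite("pics/k.png",cv2.resize(d["frame"][150:260,340:480,::-1],None,fx=5,fy=5))
```

```text
t 26.4333 [ 434.7 -374.1   68.4] [-90.   -0.1  -2.4] [-0.8 -0.3 -2. ] 51.2
(434.5, -373.7, 62.4, -2.5) -0.0002 0.006 0.0004 0.0006 0.0015 0.001
```

View pics/k.png

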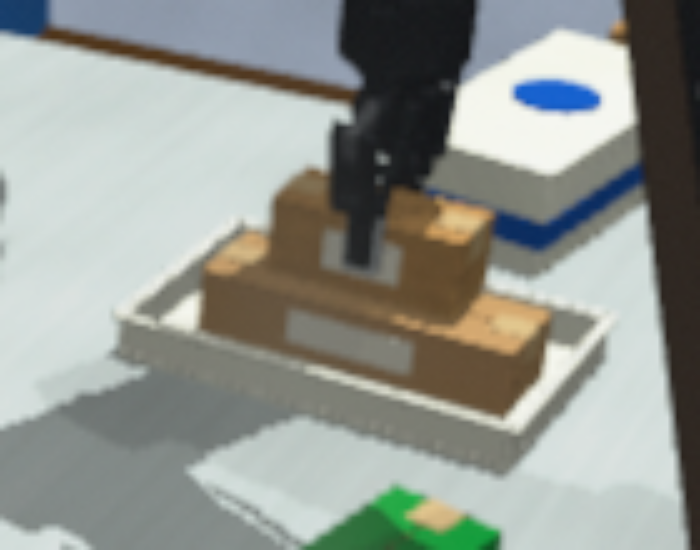

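The small carton hovers a few mm above the middle of the large one and is aligned with it. Lowering the rest.

Call:
play_rows:
  plan: "0 0.002 0.0004 0 0 0 0.04;0 0.0035 0.0004 0 0 0 0.04;0 0.0045 0.0004 0 0 0 0.04;0 0.0045 0.0004 0 0 0 0.04;0 0.0045 0.0004 0 0 0 0.04"

```text
time: 26.9
tcp_pos: [434.6, -373.7, 63.8]
eef_rot: [-90.0, -0.1, -2.4]
wrist_force: [-0.8, 0.9, -1.5]
grip_width: 0.6
```

Call:
play_rows:
  plan: "0 0.001 0 0 0 0 0.04;0 0.0015 0 0 0 0 0.04;0 0.0015 0 0 0 0 0.04;0 0.0015 0 0 0 0 0.04"

```text
time: 27.23
tcp_pos: [434.6, -373.7, 62.4]
eef_rot: [-90.0, -0.1, -2.4]
wrist_force: [-0.0, 1.2, -1.3]
grip_width: 0.604
```

Call:
play_rows:
  plan: "0 0.001 0 0 0 0 0.04;0 0.001 0 0 0 0 0.04;0 0.001 0 0 0 0 0.04;0 0.001 0 0 0 0 0.054;0 0.001 0 0 0 0 0.058;0 0.001 0 0 0 0 0.07;0 0.001 0 0 0 0 0.085;0 0.001 0 0 0 0 0.085;0 0.001 0 0 0 0 0.085;0 -0.015 0 0 0 0 0.085;0 -0.05 0 0 0 0 0.085;0 -0.09 0 0 0 0 0.085;0 -0.13 0 0 0 0 0.085;0 -0.15 0 0 0 0 0.085;0 -0.15 0 0 0 0 0.085;0 -0.15 0 0 0 0 0.085"

```text
time: 28.57
tcp_pos: [435.1, -373.8, 214.1]
eef_rot: [-90.1, -0.2, -2.4]
wrist_force: [0.2, 0.5, -0.4]
grip_width: 0.997
```

```bash
python3 -c "
from h import *
plan((300,-560,220,10))"
```

```text
t 28.5667 [ 435.1 -373.8  214.1] [-90.1  -0.2  -2.4] [ 0.2  0.5 -0.4] 85.1
(300, -560, 220, 10) -0.1271 -0.0062 -0.1917 0.0022 -0.2168 0.0041
```

Call:
play_rows:
  plan: "-0.02 -0.006 -0.03 0 -0.03 0 0.085;-0.04 -0.006 -0.06 0 -0.06 0 0.085;-0.06 -0.006 -0.09 0 -0.1 0 0.085;-0.08 -0.006 -0.12 0 -0.14 0 0.085;-0.1 -0.006 -0.15 0 -0.18 0 0.085;-0.12 -0.006 -0.18 0 -0.21 0 0.085;-0.127 -0.006 -0.192 0 -0.217 0 0.085;-0.127 -0.006 -0.192 0 -0.217 0 0.085;-0.127 -0.006 -0.192 0 -0.217 0 0.085;-0.127 -0.006 -0.192 0 -0.217 0 0.085;-0.127 -0.006 -0.192 0 -0.217 0 0.085"

```text
time: 29.48
tcp_pos: [300.6, -559.4, 219.2]
eef_rot: [-90.1, -0.2, 10.1]
wrist_force: [-0.0, 0.0, -0.6]
grip_width: 0.997
```

Run:
```python
from h import *
from rig import robot
d=robot.get_image("top");P=cloud(d);dp=d["depth"]
for nm,w,a,b in(("can",(230,280,225,275),125,150),("tin",(130,215,230,320),36,55),("large",(425,500,225,350),40,60),("small",(415,510,215,350),88,112),("big",(150,205,145,195),95,130),("tape",(275,330,115,170),38,60)): print(nm,rect(P,w,a,b,dp))
cv2.imwrite("pics/l.png",d["frame"][:,:,::-1])
d=robot.get_image("side");cv2.imwrite("pics/m.png",cv2.resize(d["frame"][140:400,180:480,::-1],None,fx=2.2,fy=2.2))
```

```text
can (array([527.4, 131.1]), array([52.1, 50.1]), -89.6, 'z', np.float64(133.7), 'mean', array([526.6, 131.1]), 422)
tin (array([473.8, 347.5]), array([105.4,  61.1]), 23.8, 'z', np.float64(41.8), 'mean', array([473.8, 347.6]), 994)
large (array([ 433.1, -349.6]), array([205.4, 114.4]), -2.5, 'z', np.float64(48.9), 'mean', array([ 433.7, -366.9]), 1103)
small (array([ 435.4, -374.8]), array([120.5,  54.7]), -2.2, 'z', np.float64(98.8), 'mean', array([ 435.6, -373.9]), 1221)
big (array([714.9, 312.2]), array([72.4, 70.8]), 47.9, 'z', np.float64(106.8), 'mean', array([714.9, 311.4]), 785)
tape (array([792.5,  21. ]), array([95.6, 93.1]), 0.4, 'z', np.float64(47.8), 'mean', array([792.9,  20.3]), 492)
```

View pics/m.png

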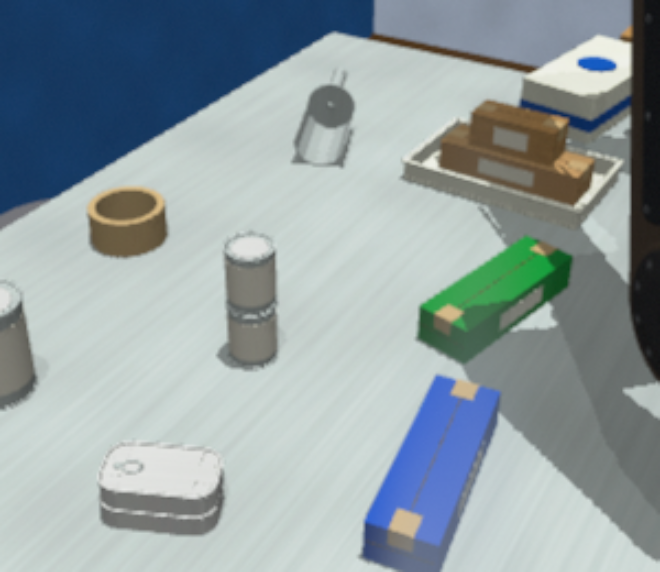

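All four items are in place: cans at (250,300), tins at (160,485), cartons in the tray at (515,150). Handing in.

```bash
python3 -c "
from rig import robot
print(robot.sign_off())"
```

```text
the job is handed in; nothing more can be done
None
```

All four items were put away by kind, and I handed the job in at about 29.5 s of the 128 s allowed. No verdict was reported.

My last checks compared the final camera measurements with where the stocked items stood at the start:

| Item | Last check | Tolerance |
|---|---|---|
| Can on stocked can | about 2 mm off centre, height as expected for sitting on it | 10 mm |
| Tin on stocked tin | about 2 mm off centre, under 1° turned | 10 mm, 10° |
| Large carton in tray | flat on the floor, about 4 mm off the middle along, 1 mm across | 30 mm, 55 mm |
| Small carton on large carton | about 1 mm off centre, under 1° turned | 25 mm along, 10 mm across, 10° |

- **Other items:** the big can and tape roll measured where they started. I checked the scoop only by eye, and it looked undisturbed.
- **Tray press:** while lowering the large carton, it met the tray floor about 4 mm earlier than I expected, with about 50 N at the wrist (limit 120 N). I backed off, measured again and set it down gently. The gripped carton made that contact; the arm and gripper body did not appear to touch anything.
- **Failed check:** the first automatic check of the can stack returned nothing because the arm hid it from the camera. Later readings confirmed it.
- **Unreliable reading:** the last automatic fit of the large carton came out too wide, probably because it took in something beside it. The tray figures above use the clear view I had before the small carton was set on it.

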